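Clear the miniature film set into its trays

TASK

Clear the blue miniature film set: first put the camera lens away in the black tray, then put both paint bottles in the orange tray and both props, the toadstool and the tree stump, in the green tray. Set every thing down upright on the floor of its tray without dropping it, and leave the glue bottle and the glass tumbler where they stand.

Things in the scene. Friction and masses are not known exactly. Their poses are not given: they have to be found in the camera images.
- lens: Camera lens standing on its end: a black cylinder 60 mm in diameter and 50 mm tall with a silver ring near the top and a dark green glass on top; about 0.25 kg. Origin: centre of its underside; z is its axis, up. It starts standing upright somewhere on the fixed blue board (4 mm thick, on the table).
- orange_paint: Small paint bottle, orange body 34 mm in diameter with straight sides up to 46 mm, then a white cap 22 mm in diameter up to 66 mm; about 60 g. Origin: centre of its underside; z is its axis, up. It starts standing upright somewhere on the fixed blue board (4 mm thick, on the table).
- yellow_paint: Small paint bottle of the same shape and size as the orange one (34 mm body straight to 46 mm, white 22 mm cap to 66 mm), yellow body; about 60 g. Origin: centre of its underside; z is its axis, up. It starts standing upright somewhere on the fixed blue board (4 mm thick, on the table).
- toadstool: Set prop: toy toadstool 46 mm tall, red cap with white spots, about 50 g. The cap is 44 mm in diameter with a straight rim from 22 to 34 mm height (hold it there), rounded above; stem 20 mm in diameter on a round green foot 40 mm in diameter, 6 mm thick. Origin: centre of the foot's underside; z is its axis, up. It starts standing upright somewhere on the fixed blue board (4 mm thick, on the table).
- stump: Set prop: miniature tree stump, a dark brown cylinder 42 mm in diameter and 40 mm tall with pale rings on top; about 60 g. Origin: centre of its underside; z is its axis, up. It starts standing upright somewhere on the fixed blue board (4 mm thick, on the table).
- black_tray: Black open-topped tray, fixed on the table: outside 130 mm along its own x (short side), 160 mm along its own y (long side), 30 mm tall; walls and floor 5 mm thick, so inside 120 x 150 mm with the inner floor 5 mm above the origin. Origin: centre of its underside, on the table top; z up. The three trays are alike but for colour, turned up to 0.15 rad from the world axes, and swap places.
- orange_tray: Orange open-topped tray, fixed on the table: outside 130 mm along its own x (short side), 160 mm along its own y (long side), 30 mm tall; walls and floor 5 mm thick, so inside 120 x 150 mm with the inner floor 5 mm above the origin. Origin: centre of its underside, on the table top; z up. The three trays are alike but for colour, turned up to 0.15 rad from the world axes, and swap places.
- green_tray: Green open-topped tray, fixed on the table: outside 130 mm along its own x (short side), 160 mm along its own y (long side), 30 mm tall; walls and floor 5 mm thick, so inside 120 x 150 mm with the inner floor 5 mm above the origin. Origin: centre of its underside, on the table top; z up. The three trays are alike but for colour, turned up to 0.15 rad from the world axes, and swap places.
- glue: Bystander, loose: clear glue bottle 46 mm in diameter with a black pointed nozzle, 112 mm tall, standing on the table to one side. Origin: centre of its underside; z up.
- tumbler: Bystander, loose: empty glass tumbler 66 mm in diameter at the rim, 85 mm tall, standing on the table to the other side. Origin: centre of its underside; z up.

How it is judged (in metres and radians):
At the end, for the whole second after the job is handed in: Lens in the black tray, both paint bottles in the orange, toadstool and stump in the green: each origin within the tray's inner outline (60 mm along x, 75 mm along y of its centre) and under 8 mm above its inner floor, upright within 0.15 rad, at rest (x of lens in the frame of black_tray between -0.06 and 0.06 m and y of lens in the frame of black_tray between -0.075 and 0.075 m and z of lens in the frame of black_tray between 0 and 0.013 m and angle between each of lens, orange_paint, yellow_paint, toadstool, stump's own z axis and vertical below 0.15 rad and linear speed of each of lens, orange_paint, yellow_paint, toadstool, stump below 0.02 m/s and angular speed of each of lens, orange_paint, yellow_paint, toadstool, stump below 0.3 rad/s and x of orange_paint in the frame of orange_tray between -0.06 and 0.06 m and y of orange_paint in the frame of orange_tray between -0.075 and 0.075 m and z of orange_paint in the frame of orange_tray between 0 and 0.013 m and x of yellow_paint in the frame of orange_tray between -0.06 and 0.06 m and y of yellow_paint in the frame of orange_tray between -0.075 and 0.075 m and z of yellow_paint in the frame of orange_tray between 0 and 0.013 m and x of toadstool in the frame of green_tray between -0.06 and 0.06 m and y of toadstool in the frame of green_tray between -0.075 and 0.075 m and z of toadstool in the frame of green_tray between 0 and 0.013 m and x of stump in the frame of green_tray between -0.06 and 0.06 m and y of stump in the frame of green_tray between -0.075 and 0.075 m and z of stump in the frame of green_tray between 0 and 0.013 m); the robot touches nothing.
It fails at once if one of the paint bottles or props is moved more than 30 mm before the lens is in the black tray (not (x of lens in the frame of black_tray between -0.06 and 0.06 m and y of lens in the frame of black_tray between -0.075 and 0.075 m and z of lens in the frame of black_tray between 0 and 0.013 m) and distance of any of orange_paint, yellow_paint, toadstool, stump from where it was at the start of the episode above 0.03 m).
It fails at once if one of the five things is dropped or thrown (moves faster than 0.6 m/s, a fall of about 18 mm, with no finger on it) ((linear speed of lens above 0.6 m/s and contact force between lens and the fingers below 0.05 N) or (linear speed of orange_paint above 0.6 m/s and contact force between orange_paint and the fingers below 0.05 N) or (linear speed of yellow_paint above 0.6 m/s and contact force between yellow_paint and the fingers below 0.05 N) or (linear speed of toadstool above 0.6 m/s and contact force between toadstool and the fingers below 0.05 N) or (linear speed of stump above 0.6 m/s and contact force between stump and the fingers below 0.05 N)).
It fails at once if the glue bottle is shifted more than 20 mm or tipped (distance of glue from where it was at the start of the episode above 0.02 m or angle between glue's own z axis and vertical above 0.3 rad).
It fails at once if the glass tumbler is shifted more than 20 mm or tipped (distance of tumbler from where it was at the start of the episode above 0.02 m or angle between tumbler's own z axis and vertical above 0.3 rad).
It also fails if it takes over 128 s, if anything falls off the work surface, if the arm or the gripper's body presses on something with over 40 N, if the wrist force passes 120 N, or if a joint passes its speed limit or range.

ROBOT

A 6-joint arm with a two-finger parallel gripper is mounted at the origin on the work surface. World frame = base frame: x ahead of the robot, y to its left, z up, the work surface at z = 0. Lengths are in mm, angles in degrees, forces in N, time in s.
With the tool pointing down it reaches from about 350 to 850 mm from the base axis. Payload 8.1 kg.
Tool frame: the origin (TCP) lies on the centre line of the jaws, within the pads' length; the fingertips stand r.tip_extent ahead of it and the grasp point (between the pads) lies 8 mm behind it (r.tip_extent is the distance from the TCP to the fingertips, in mm); z points along the fingers, y is the direction in which the jaws open and shut (so a half turn about z gives the same grasp; the last joint's range is limited). The gripper opens to 85 mm and grips with 20 to 120 N. Pads are 22 mm wide; open, the fingers measure 114 mm over their backs; the gripper's body (76 mm by 85 mm) begins 54 mm behind the grasp point. The pads swing forward as they close: fully open they stand 13 mm farther back than shut.
Start: joints at [59.164, 7.471, 85.268, -0, 87.261, -4.893], TCP at [262.471, 539.55, 242.292] pointing down, gripper open.
Joint ranges: [-169.43, 169.43], [-51.17, 129.36], [1.28, 143.12], [-76.62, 256.62], [0, 156.53], [-152.29, 152.29]. Speed limits (degrees/s): [136.94, 136.94, 159.86, 180, 180, 180].

INTERFACE

Orientations are given as [roll, pitch, yaw] about the fixed x, y, z axes, in that order (R = Rz(yaw) Ry(pitch) Rx(roll)).
In Python, from bench import sense, optics, hand_in, spotter, r gives the robot as it stands.
- The arm moves only by the tool apply_moves, never from a script. Its argument "series" is a list of rows, each a list of 3 entries, a list of its own where there are three numbers: the opening, from 0 (shut) to 1 (fully open), then the shift along the world's x, y, z in m, then the turn about the world's z in rad. In form: [[grip, [x, y, z], turn], ...]. A call has 1 to 5 rows; each row is the pose to reach, as a shift and turn from the pose measured when the call began; what a row does not reach only later rows make up. A row lasts 1/8 s, in which the tool goes at most 62.5 mm and 10.7 degrees, less where a joint would pass 70% of its speed; a pose out of reach is approached as far as the arm can. A call with a gripper value outside its range is refused whole. The fingers move at their own pace and stop on an object; "grip_force" is the grip in N (left out, the last holds). Time passes only in rows, so rows that repeat a pose let the fingers close. It gives the time, the measured TCP pose, the force and the opening at its end, in the units of the state.
- sense(): the state, without advancing time (a new reading comes with each control period).
- optics.snapshot(name): name is "scene" or "side" or "wrist"; returns a dict with "color" (420x560x3 uint8, blue, green, red), "intrinsics" (3x3 intrinsics, pixels), "rvec" (rotation vector, rad) and "tvec" (3), from world to camera coordinates, as OpenCV has them. Camera axes: x right, y down, z forward; pixel columns grow to the right and rows downward; lengths in mm; the calibration is good to about 2 mm. A picture is of the moment at which its call begins. There is no depth.
- hand_in(): hands the job in, once; it reports no verdict.
Trained networks look in a picture, given as the dict that the camera call returned (one of the last four; its "shot" number tells which), for a name from the list of things; names that differ only in an ending like _2 or _b are one class to them, and where a whole thing is asked for, a point or a joint stands for the part that bears it (a point fixed in the world has none). Each returns a list of dicts, best first, with "p" (0 to 1); they miss things now and then, are a little off and sometimes report something else, mostly with a low value. They report only what shows in the picture. A call takes as long as a camera call.
- spotter.search_frame(picture, query): "xyz" ([x, y, z] in mm, in the coordinates of the camera as it stood for that picture, good to about 4 mm: the middle of the surface that is visible of it).
- spotter.masks_of(picture, query): "mask" (420x560 bool, what is visible of it).
The state is a dict: "time": time; "joint_pos": joint angles; "qd": joint speeds; "joint_efforts": joint torques, N m; "tool_pos": TCP position; "tcp_rot": TCP orientation; "ft_force": force on the tool from outside, world axes, zero at the start; "wrist_torque": the same for the moment, N m; "finger_gap": finger opening in mm.
Only numpy, scipy, OpenCV 4.12 (cv2) and the standard library are available. Lean on these libraries where they do the work, as an engineer would, in place of code of your own. Each camera call takes 0.05 s, during which the arm holds its last target.

## Working session

There is one attempt and no reset: what is moved stays moved. The work goes in short steps, Python scripts to look and compute and a tool call to move; the robot and the scene stay as the last step left them, time stands still between calls to the robot, and variables do not carry over. Pictures are saved under pics/ and viewed, and the job is handed in when it is done.

Besides the shell and the picture viewer there is one more tool, called after "Request:" by a JSON object that holds its "method" and its "body", one argument or row to a line. apply_moves: Moves the arm, as the interface text tells. Its arguments: {"type":"object","properties":{"series":{"type":"array"},"grip_force":{"type":"number"}},"required":["series"]}

```bash
mkdir -p pics; python3 - <<'E'
from bench import sense, optics, spotter, r
import cv2
print(sense()); print(r, [a for a in dir(r) if a[0]!='_'], r.tip_extent)
for n in ("scene","side"):
    s=optics.snapshot(n); cv2.imwrite(f"pics/{n}0.png",s["color"]); print(n,s["rvec"],s["tvec"],s["intrinsics"])
E
```

```text
{'time': 0.0, 'joint_pos': array([ 5.91633053e+01,  7.51629089e+00,  8.53317918e+01, -3.36389243e-05,
        8.72596176e+01, -4.89403878e+00]), 'qd': array([ 0.04396462,  0.03969065,  0.06745931,  0.01703271, -0.00184611,
        0.06731299]), 'joint_efforts': array([ 3.23060622e-04, -5.69400179e+01, -5.00548804e+01,  2.98228292e-05,
        1.44785739e-02,  6.09049084e-05]), 'tool_pos': array([262.19553804, 539.08126587, 241.20798674]), 'tcp_rot': array([-1.79892689e+02, -9.15478417e-03,  1.54057337e+02]), 'ft_force': array([ 0.60984078, -0.49738929, -0.31365939]), 'wrist_torque': array([-0.03211443, -0.02074439, -0.0315424 ]), 'finger_gap': 85.83726237251904}
<Robot object at 0x7f639e203a10> ['PlanningError', 'tip_extent'] 11.0
scene [ 1.97589951  1.82928432 -0.52810896] [ -40.60607762 -411.97889695 1269.30501534] [[402.40789886   0.         282.15424736]
 [  0.         402.40789886 211.14342762]
 [  0.           0.           1.        ]]
side [ 2.30598466 -0.33119146  0.16171104] [-480.06829065  117.06762506 1088.99478504] [[426.18170402   0.         282.47335347]
 [  0.         426.18170402 199.4585206 ]
 [  0.           0.           1.        ]]
```

View pics/scene0.png

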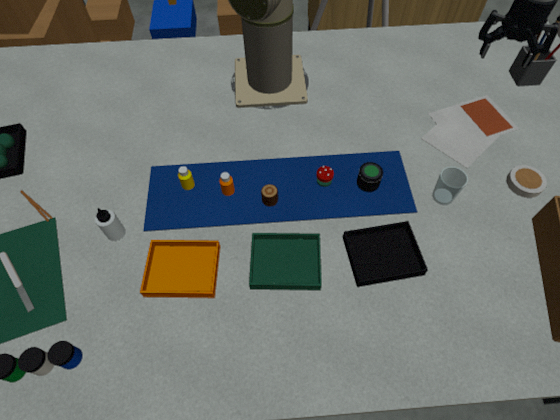

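View pics/side0.png

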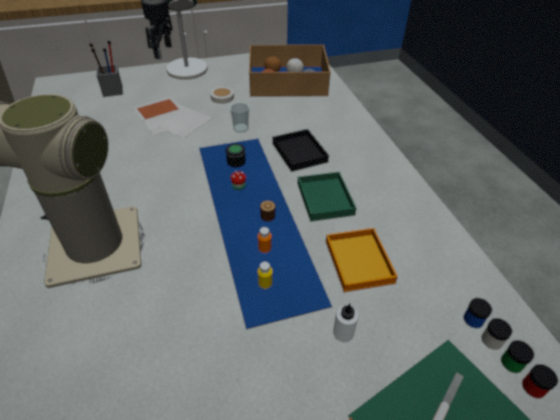

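```bash
cat > h.py <<'E'
from bench import sense, optics, spotter, r
import cv2, numpy as np
from scipy.optimize import least_squares
SH={'lens':[[(30,0),(30,50)]],'orange_paint':[[(17,0),(17,46)],[(11,46),(11,66)]],'yellow_paint':[[(17,0),(17,46)],[(11,46),(11,66)]],
'toadstool':[[(20,0),(20,6)],[(10,6),(10,22)],[(22,22),(22,34),(17,41),(8,46)]],'stump':[[(21,0),(21,40)]],
'glue':[[(23,0),(23,80),(3,112)]],'tumbler':[[(33,85),(27,0)]]}
A=np.linspace(0,2*np.pi,48,endpoint=False)
def proj(s,P): return cv2.projectPoints(np.asarray(P,float),s['rvec'],s['tvec'],s['intrinsics'],None)[0][:,0]
def render(s,parts):
    K=4; m=np.zeros((420*K,560*K),np.uint8)
    for P in parts:
        h=cv2.convexHull(((proj(s,P)+.5)*K*16).astype(np.int32)); cv2.fillConvexPoly(m,h,255,shift=4)
    return m
def mom(m,k):
    M=cv2.moments(m,True); 
    if M['m00']==0: return None
    cx,cy=M['m10']/M['m00'],M['m01']/M['m00']
    return np.array([(cx+.5)/k-.5,(cy+.5)/k-.5,M['mu20']/M['m00']/k**2,M['mu11']/M['m00']/k**2,M['mu02']/M['m00']/k**2,M['m00']/k**2])
def cyl(n,x,y,z): return [np.array([[x+R*np.cos(a),y+R*np.sin(a),z+h] for R,h in pt for a in A]) for pt in SH[n]]
def box(x,y,t):
    c,s=np.cos(t),np.sin(t)
    return [np.array([[x+c*u-s*v,y+s*u+c*v,z] for u in(-65,65) for v in(-80,80) for z in(0,30)])]
def getmask(s,n):
    q=spotter.masks_of(s,n); 
    return (q[0]['mask'].astype(np.uint8),q[0]['p']) if q else (None,0)
def fit(shots,n,g,z=4):
    obs=[]
    for s in shots:
        m,p=getmask(s,n)
        if m is None: print(n,'missed'); continue
        obs.append((s,mom(m,1),p))
    res=[]
    tray='tray' in n
    for S in [obs]+[[o] for o in obs]:
        def f(v):
            e=[]
            for s,o,p in S:
                k=mom(render(s,box(v[0],v[1],v[2]/100) if tray else cyl(n,v[0],v[1],z)),4)
                e+=list(k[:2]-o[:2])
                if tray: e+=list((k[2:5]-o[2:5])/np.sqrt(o[5])*2)
            return np.array(e)
        R=least_squares(f,g,diff_step=None,x_scale=1.,method='trf',jac=lambda v:np.array([(f(v+d)-f(v-d))/4 for d in 2*np.eye(len(v))]).T)
        res.append(np.round(R.x,1)); last=R
    a=[(round(o[2],2),int(o[1][5]),int(mom(render(o[0],box(res[0][0],res[0][1],res[0][2]/100) if tray else cyl(n,*res[0][:2],z)),4)[5])) for o in obs]
    print(n,[x.tolist() for x in res],'p,area,pred',a)
    return res[0]
def guess(s,n):
    q=spotter.search_frame(s,n)
    if not q: return None
    Rm=cv2.Rodrigues(s['rvec'])[0]
    return Rm.T@(np.array(q[0]['xyz'])-s['tvec'].ravel())
E
python3 - <<'E'
from h import *
S=[optics.snapshot('scene'),optics.snapshot('side')]
for n in list(SH)+['black_tray','orange_tray','green_tray']:
    g=guess(S[0],n)
    if g is None: g=guess(S[1],n)
    print(n,'guess',np.round(g))
    fit(S,n,list(g[:2])+([0] if 'tray' in n else []),0 if n in('glue','tumbler') else 4)
print(sense()['time'])
E
```

```text
lens guess [430. 227.  52.]
lens [[418.3, 234.5], [419.1, 234.1], [417.8, 235.5]] p,area,pred [(0.84, 617, 645), (0.73, 417, 438)]
orange_paint guess [ 427. -130.   45.]
orange_paint [[414.6, -130.5], [415.6, -130.8], [413.8, -130.2]] p,area,pred [(0.68, 258, 290), (0.69, 281, 312)]
yellow_paint guess [ 398. -227.   49.]
yellow_paint [[470.9, -316.6], [387.5, -234.8], [518.5, -400.7]] p,area,pred [(0.5, 257, 325), (0.73, 739, 372)]
toadstool guess [415. 119.  38.]
toadstool [[401.9, 121.7], [402.3, 121.0], [401.9, 123.8]] p,area,pred [(0.52, 295, 303), (0.77, 248, 246)]
stump guess [464. -29.  42.]
stump [[450.9, -24.6], [452.1, -24.9], [450.1, -24.3]] p,area,pred [(0.65, 326, 339), (0.83, 307, 304)]
glue guess [ 525. -396.   65.]
glue [[515.3, -406.3], [516.1, -405.3], [514.8, -407.1]] p,area,pred [(0.6, 605, 717), (0.95, 732, 820)]
tumbler guess [478. 416.  59.]
tumbler [[474.3, 418.1], [474.3, 417.8], [474.9, 420.6]] p,area,pred [(0.84, 937, 989), (0.66, 486, 524)]
black_tray guess [ 631. -240.   11.]
black_tray [[482.8, -36.0, 146.4], [380.2, -129.8, 24.5], [627.1, 231.4, 9.4]] p,area,pred [(0.57, 299, 3257), (0.55, 1602, 2545)]
orange_tray guess [ 629. -240.    8.]
orange_tray [[628.3, -236.0, -7.0], [629.0, -236.2, -8.3], [627.6, -235.9, -6.9]] p,area,pred [(0.93, 4250, 4282), (0.6, 3314, 3339)]
green_tray guess [630.   1.   8.]
green_tray [[628.9, 1.3, -13.3], [629.4, 0.9, -9.7], [628.2, 1.9, -13.4]] p,area,pred [(0.76, 4024, 4071), (0.97, 2186, 2223)]
1.75
```

```bash
python3 - <<'E'
import h
from h import *
pred={'yellow_paint':cyl('yellow_paint',387,-235,4),'black_tray':box(627,231,.09)}
def gm(s,n):
    t=mom(render(s,pred[n]),4)[:2]; b=None
    for q in spotter.masks_of(s,n):
        m=q['mask'].astype(np.uint8); d=np.linalg.norm(mom(m,1)[:2]-t)
        if b is None or d<b[2]: b=(m,q['p'],d)
    return (b[0],b[1]) if b and b[2]<15 else (None,0)
h.getmask=gm
S=[optics.snapshot('scene'),optics.snapshot('side')]
fit(S,'yellow_paint',[387,-235]); v=fit(S,'black_tray',[627,231,9])
for s,n in zip(S,'ab'):
    im=s['color'].copy()
    for P in [box(627,231,.09),box(628,-236,-.07),box(629,1,-.13),cyl('lens',418,234.5,4),cyl('yellow_paint',387,-235,4),cyl('stump',451,-24.6,4)]:
        for p in P:
            cv2.polylines(im,[cv2.convexHull(proj(s,p).round().astype(np.int32))],True,(255,255,255),1)
    cv2.imwrite(f'pics/o{n}.png',im)
E
```

```text
yellow_paint [[387.0, -235.0], [387.3, -235.8], [386.9, -234.3]] p,area,pred [(0.63, 297, 297), (0.63, 329, 351)]
black_tray [[627.4, 229.3, 10.4], [627.7, 228.9, 8.9], [627.1, 231.0, 9.5]] p,area,pred [(0.61, 4160, 4111), (0.68, 1533, 1652)]
```

View pics/oa.png

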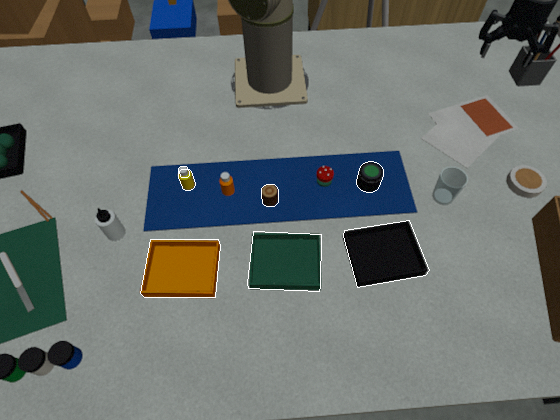

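View pics/ob.png

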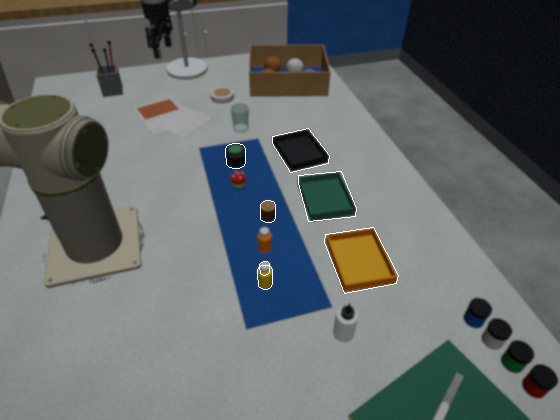

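Request:
{"method": "apply_moves", "body": {
  "series": [
    [1,[0.026,-0.05,0],0.11],
    [1,[0.052,-0.1,0],0.22],
    [1,[0.078,-0.15,0],0.33],
    [1,[0.104,-0.2,0],0.45],
    [1,[0.13,-0.25,0],0.45]
  ],
  "grip_force": 40
}}

```text
time: 2.68
tool_pos: [393.1, 288.0, 242.5]
tcp_rot: [180.0, 0.0, 180.0]
ft_force: [-0.6, 1.3, 0.2]
finger_gap: 85.5
```

Request:
{"method": "apply_moves", "body": {
  "series": [
    [1,[0.012,-0.026,-0.04],0],
    [1,[0.025,-0.0535,-0.08],0],
    [1,[0.025,-0.0535,-0.12],0],
    [1,[0.025,-0.0535,-0.14],0],
    [1,[0.025,-0.0535,-0.14],0]
  ]
}}

```text
time: 3.3
tool_pos: [416.7, 233.7, 100.8]
tcp_rot: [-179.9, -0.2, 179.9]
ft_force: [-0.1, -0.9, 0.4]
finger_gap: 85.3
```

```bash
python3 - <<'E'
from h import *
s=optics.snapshot('wrist')
im=s['color'].copy(); print(sense()['tool_pos'])
for P in [cyl('lens',418.3,234.5,4),cyl('toadstool',402,121.7,4)]:
    for p in P: cv2.polylines(im,[cv2.convexHull(proj(s,p).round().astype(np.int32))],True,(255,255,255),1)
cv2.imwrite('pics/w1.png',im)
E
```

```text
[417.72213851 234.30113152 102.38076833]
```

View pics/w1.png

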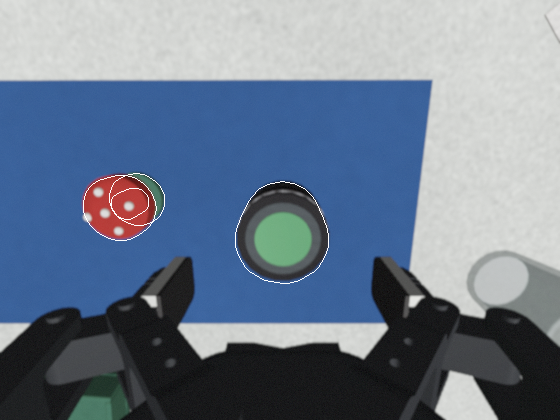

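Wrist view: the lens (282,235) sits centred between the jaws, and its predicted outline and the toadstool's (125,207) both match. I'm going down.

Request:
{"method": "apply_moves", "body": {
  "series": [
    [1,[0,0,-0.03],0],
    [1,[0,0,-0.06],0],
    [1,[0,0,-0.073],0],
    [1,[0,0,-0.073],0],
    [0.5,[0,0,-0.073],0]
  ],
  "grip_force": 40
}}

```text
time: 3.98
tool_pos: [418.9, 234.9, 31.0]
tcp_rot: [180.0, 0.1, 180.0]
ft_force: [-0.1, -0.7, 0.1]
finger_gap: 69.8
```

Request:
{"method": "apply_moves", "body": {
  "series": [
    [0,[0,0,0],0],
    [0,[0,0,0],0],
    [0,[0,0,0],0],
    [0,[0,0,0],0]
  ]
}}

```text
time: 4.47
tool_pos: [419.7, 235.2, 31.9]
tcp_rot: [179.9, 0.2, 180.0]
ft_force: [-1.4, -0.4, 6.8]
finger_gap: 59.0
```

Request:
{"method": "apply_moves", "body": {
  "series": [
    [0,[0,0,0.01],0],
    [0,[0,0,0.03],0],
    [0,[0,0,0.06],0],
    [0,[0,0,0.07],0],
    [0,[0,0,0.07],0]
  ]
}}

```text
time: 5.1
tool_pos: [420.1, 235.4, 102.4]
tcp_rot: [179.9, 0.3, 180.0]
ft_force: [-0.6, 0.5, -2.3]
finger_gap: 59.2
```

Request:
{"method": "apply_moves", "body": {
  "series": [
    [0,[0.04,-0.001,0],0],
    [0,[0.09,-0.002,0],0],
    [0,[0.14,-0.003,0],0],
    [0,[0.185,-0.004,0],0],
    [0,[0.207,-0.005,0],0]
  ]
}}

```text
time: 5.72
tool_pos: [628.1, 229.6, 99.9]
tcp_rot: [179.9, 0.1, 179.9]
ft_force: [0.0, 0.0, -2.5]
finger_gap: 59.1
```

Request:
{"method": "apply_moves", "body": {
  "series": [
    [0,[0,0,-0.02],0],
    [0,[0,0,-0.04],0],
    [0,[0,0,-0.05],0],
    [0,[0,0,-0.058],0],
    [0,[0,0,-0.062],0]
  ]
}}

```text
time: 6.35
tool_pos: [627.8, 229.8, 37.7]
tcp_rot: [179.9, 0.1, 179.9]
ft_force: [-0.0, -0.7, -2.5]
finger_gap: 58.6
```

```bash
python3 - <<'E'
from h import *
q=sense();print(q['tool_pos'],q['ft_force'],q['finger_gap'])
s=optics.snapshot('side'); x,y=q['tool_pos'][:2]
im=cv2.resize(s['color'][100:240,180:400],None,fx=3.6,fy=3.6);cv2.imwrite('pics/s2.png',im)
E
```

```text
[627.77471809 229.78930435  37.66644437] [-0.00362511 -0.69887566 -2.52640321] 58.63781753476792
```

View pics/s2.png

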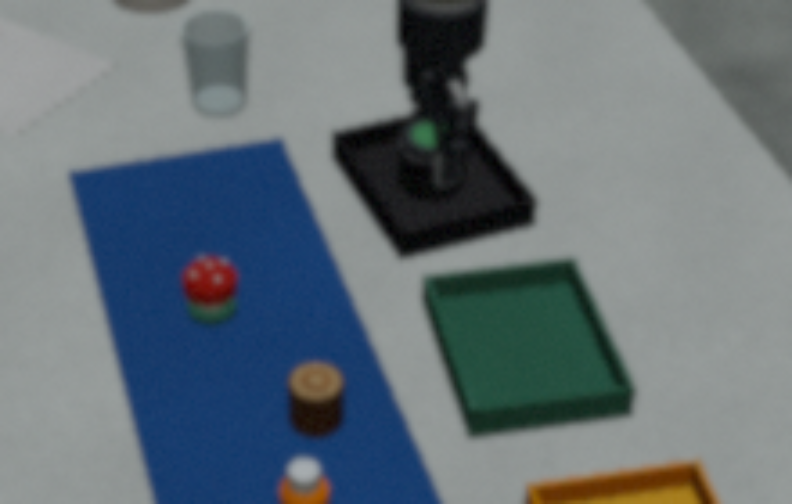

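The lens hangs inside the black tray (crop ~430,165). I'm lowering it the last few mm and watching the force.

Request:
{"method": "apply_moves", "body": {
  "series": [
    [0,[0,0,-0.002],0],
    [0,[0,0,-0.0035],0],
    [0,[0,0,-0.0045],0],
    [0,[0,0,-0.005],0],
    [0,[0,0,-0.005],0]
  ]
}}

```text
time: 7.02
tool_pos: [628.0, 229.8, 33.0]
tcp_rot: [179.9, 0.1, 179.9]
ft_force: [-1.6, -0.6, 2.4]
finger_gap: 59.2
```

Contact (the force rose from −2.5 to +2.4 N). Opening partly, then up.

Request:
{"method": "apply_moves", "body": {
  "series": [
    [0.8,[0,0,0],0],
    [0.9,[0,0,0],0],
    [0.95,[0,0,0.0],0],
    [0.95,[0,0,0.005],0],
    [0.95,[0,0,0.02],0]
  ]
}}

```text
time: 7.65
tool_pos: [627.2, 229.5, 52.7]
tcp_rot: [180.0, 0.0, 179.9]
ft_force: [-0.6, 1.2, -0.6]
finger_gap: 81.1
```

Request:
{"method": "apply_moves", "body": {
  "series": [
    [1,[0,0,0.03],0],
    [1,[0,0,0.06],0],
    [1,[0,0,0.1],0],
    [1,[-0.03,-0.02,0.12],0],
    [1,[-0.08,-0.05,0.12],0]
  ]
}}

```text
time: 8.28
tool_pos: [549.2, 179.8, 177.2]
tcp_rot: [179.9, 0.5, 180.0]
ft_force: [-0.2, -0.5, 0.4]
finger_gap: 85.4
```

```bash
python3 - <<'E'
from h import *
q=sense();print(q['tool_pos'],q['ft_force'],q['finger_gap'])
S=[optics.snapshot('scene'),optics.snapshot('side')]
fit(S,'lens',[628,230],5); fit(S,'toadstool',[402,122],4)
im=cv2.resize(S[1]['color'][100:240,180:400],None,fx=3.6,fy=3.6);cv2.imwrite('pics/s3.png',im)
E
```

```text
[549.19192708 179.81190407 177.2018323 ] [-0.18276082 -0.49943393  0.35493966] 85.40537140394412
lens [[626.4, 230.4], [627.0, 229.9], [626.1, 232.4]] p,area,pred [(0.56, 761, 786), (0.89, 335, 409)]
toadstool [[402.1, 121.2], [402.5, 120.6], [402.0, 122.9]] p,area,pred [(0.5, 289, 305), (0.52, 224, 245)]
```

View pics/s3.png

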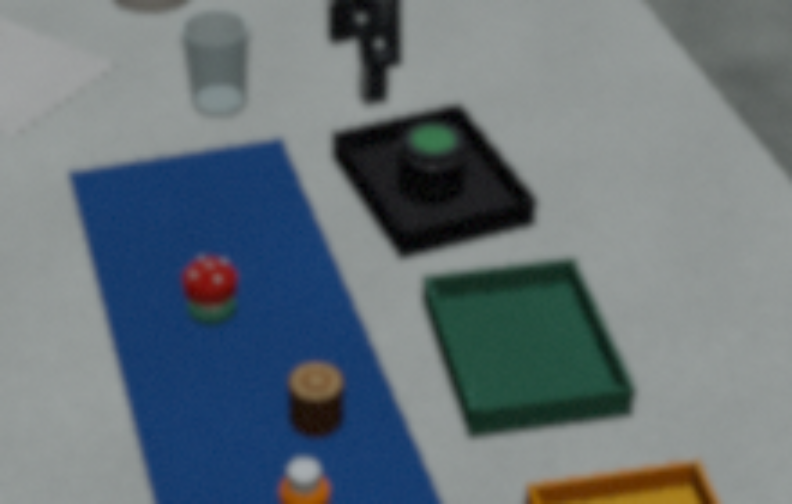

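Request:
{"method": "apply_moves", "body": {
  "series": [
    [1,[-0.05,-0.02,-0.02],0],
    [1,[-0.1,-0.04,-0.04],0],
    [1,[-0.147,-0.058,-0.06],0],
    [1,[-0.147,-0.058,-0.087],0],
    [1,[-0.147,-0.058,-0.087],0]
  ]
}}

```text
time: 9.2
tool_pos: [401.4, 122.0, 87.1]
tcp_rot: [179.9, 0.1, 179.9]
ft_force: [-0.1, 0.4, 0.2]
finger_gap: 85.6
```

Request:
{"method": "apply_moves", "body": {
  "series": [
    [1,[0,0,-0.02],0],
    [1,[0,0,-0.045],0],
    [1,[0,0,-0.064],0],
    [1,[0,0,-0.064],0],
    [0.8,[0,0,-0.064],0]
  ]
}}

```text
time: 9.82
tool_pos: [403.3, 122.5, 24.7]
tcp_rot: [179.9, 0.3, 179.9]
ft_force: [0.4, -0.9, -1.1]
finger_gap: 69.9
```

Request:
{"method": "apply_moves", "body": {
  "series": [
    [0.4,[0,0,0],0],
    [0.3,[0,0,0],0],
    [0,[0,0,0],0],
    [0,[0,0,0],0],
    [0,[0,0,0],0]
  ],
  "grip_force": 30
}}

```text
time: 10.45
tool_pos: [404.8, 122.8, 26.4]
tcp_rot: [179.9, 0.4, 179.9]
ft_force: [-1.2, 0.2, 5.6]
finger_gap: 42.9
```

Request:
{"method": "apply_moves", "body": {
  "series": [
    [0,[0,0,0.01],0],
    [0,[0,0,0.03],0],
    [0,[0,0,0.06],0],
    [0,[0,0,0.07],0],
    [0,[0,0,0.07],0]
  ]
}}

```text
time: 11.08
tool_pos: [405.6, 122.9, 97.3]
tcp_rot: [179.8, 0.6, 179.9]
ft_force: [-0.8, -0.9, -0.6]
finger_gap: 43.0
```

Request:
{"method": "apply_moves", "body": {
  "series": [
    [0,[0.04,-0.024,0],0],
    [0,[0.085,-0.051,0],0],
    [0,[0.13,-0.078,0],0],
    [0,[0.17,-0.104,0],0],
    [0,[0.1965,-0.1185,0],0]
  ]
}}

```text
time: 11.7
tool_pos: [602.7, 2.9, 95.2]
tcp_rot: [179.8, 0.4, 179.9]
ft_force: [0.1, 0.4, -0.2]
finger_gap: 42.7
```

Request:
{"method": "apply_moves", "body": {
  "series": [
    [0,[0,0,-0.02],0],
    [0,[0,0,-0.04],0],
    [0,[0,0,-0.055],0],
    [0,[0,0,-0.06],0],
    [0,[0,0,-0.062],0]
  ]
}}

```text
time: 12.32
tool_pos: [602.4, 3.3, 33.1]
tcp_rot: [179.8, 0.4, 179.9]
ft_force: [0.5, -0.8, 0.6]
finger_gap: 42.6
```

```bash
python3 - <<'E'
from h import *
q=sense();print(q['tool_pos'],q['tcp_rot'],q['ft_force'],q['finger_gap'])
s=optics.snapshot('side')
im=cv2.resize(s['color'][100:240,220:440],None,fx=3.6,fy=3.6);cv2.imwrite('pics/s4.png',im)
E
```

```text
[602.41813863   3.27144561  33.07499737] [179.84160154   0.42291015 179.90323554] [ 0.51308025 -0.75111692  0.64708956] 42.63426449749728
```

View pics/s4.png

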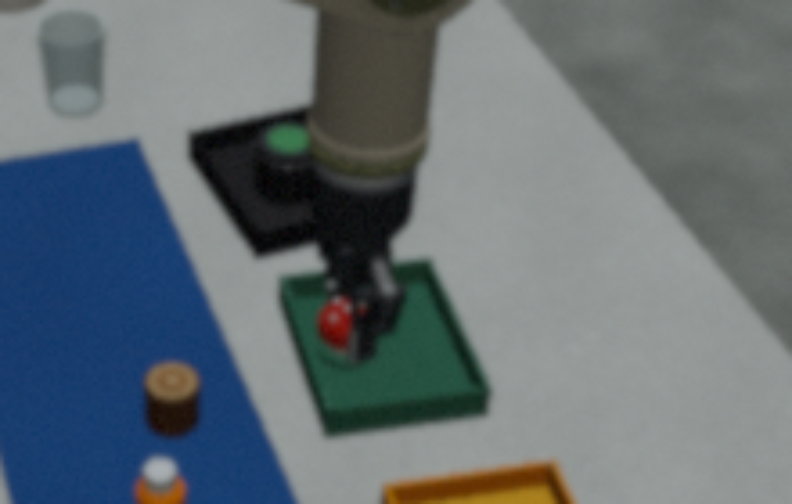

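The toadstool is in the jaws over the green tray (crop ~340,325). I'm lowering it about 6 mm to contact.

Request:
{"method": "apply_moves", "body": {
  "series": [
    [0,[0,0,-0.002],0],
    [0,[0,0,-0.004],0],
    [0,[0,0,-0.005],0],
    [0,[0,0,-0.006],0],
    [0,[0,0,-0.006],0]
  ]
}}

```text
time: 13.0
tool_pos: [602.9, 3.1, 27.6]
tcp_rot: [179.8, 0.5, 179.9]
ft_force: [-0.4, -0.5, 0.4]
finger_gap: 43.0
```

Request:
{"method": "apply_moves", "body": {
  "series": [
    [0,[0,0,-0.0005],0],
    [0,[0,0,-0.001],0],
    [0,[0,0,-0.001],0]
  ]
}}

```text
time: 13.38
tool_pos: [603.0, 3.1, 27.5]
tcp_rot: [179.8, 0.5, 179.9]
ft_force: [-5.3, 0.3, 9.9]
finger_gap: 42.9
```

Request:
{"method": "apply_moves", "body": {
  "series": [
    [0.6,[0,0,0.0005],0],
    [0.75,[0,0,0.0005],0],
    [0.85,[0,0,0.0005],0],
    [0.85,[0,0,0.005],0],
    [0.85,[0,0,0.02],0]
  ]
}}

```text
time: 14.0
tool_pos: [602.1, 3.2, 47.1]
tcp_rot: [179.8, 0.4, 179.9]
ft_force: [-0.5, 0.6, -0.2]
finger_gap: 72.4
```

Request:
{"method": "apply_moves", "body": {
  "series": [
    [1,[0,0,0.03],0],
    [1,[0,0,0.06],0],
    [1,[-0.03,0,0.08],0],
    [1,[-0.08,-0.01,0.08],0],
    [1,[-0.13,-0.02,0.08],0]
  ]
}}

```text
time: 14.62
tool_pos: [471.6, -17.0, 128.7]
tcp_rot: [179.9, 0.5, 179.9]
ft_force: [-0.2, -0.1, 0.9]
finger_gap: 85.4
```

```bash
python3 - <<'E'
from h import *
q=sense();print(q['tool_pos'],q['tcp_rot'],q['finger_gap'])
S=[optics.snapshot('scene'),optics.snapshot('side')]
fit(S,'toadstool',[602,4],5); fit(S,'stump',[451,-25],4)
im=cv2.resize(S[1]['color'][100:240,220:440],None,fx=3.6,fy=3.6);cv2.imwrite('pics/s5.png',im)
E
```

```text
[471.58841876 -17.0143056  128.74485062] [179.86376784   0.48975465 179.92625873] 85.41306743895035
toadstool [[600.9, 4.6], [600.3, 4.0], [602.2, 6.7]] p,area,pred [(0.87, 311, 360), (0.73, 251, 260)]
stump [[451.0, -24.2], [452.1, -24.9], [450.3, -23.1]] p,area,pred [(0.9, 299, 338), (0.63, 279, 305)]
```

View pics/s5.png

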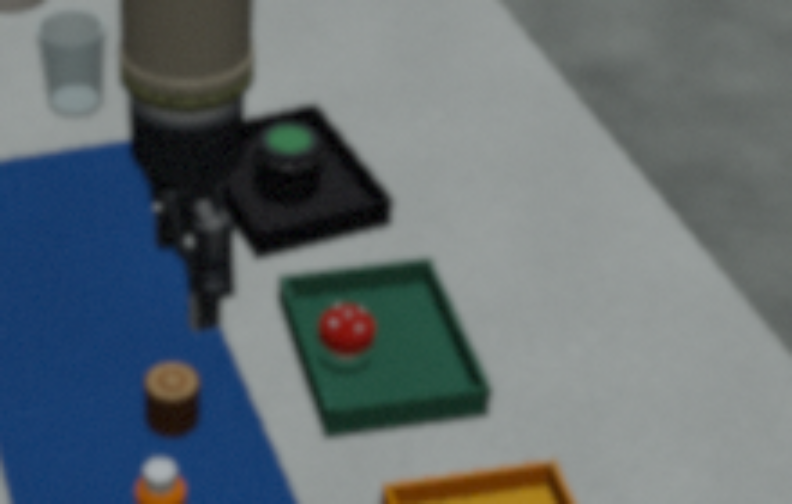

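The toadstool stands upright in the green tray (crop 348,330). Next is the stump.

Request:
{"method": "apply_moves", "body": {
  "series": [
    [1,[-0.0205,-0.0075,-0.02],0],
    [1,[-0.0205,-0.0075,-0.05],0],
    [1,[-0.0205,-0.0075,-0.08],0],
    [1,[-0.0205,-0.0075,-0.106],0],
    [1,[-0.0205,-0.0075,-0.106],0]
  ]
}}

```text
time: 15.55
tool_pos: [452.4, -24.1, 21.2]
tcp_rot: [179.8, 0.3, 179.9]
ft_force: [-0.1, -0.0, 0.4]
finger_gap: 85.7
```

Request:
{"method": "apply_moves", "body": {
  "series": [
    [0.4,[-0.001,0,0],0],
    [0.3,[-0.001,0,0],0],
    [0,[-0.001,0,0],0],
    [0,[-0.001,0,0],0],
    [0,[-0.001,0,0],0]
  ]
}}

```text
time: 16.18
tool_pos: [452.7, -24.2, 22.6]
tcp_rot: [179.8, 0.5, 179.9]
ft_force: [-0.9, 1.0, 7.8]
finger_gap: 41.5
```

Request:
{"method": "apply_moves", "body": {
  "series": [
    [0,[0,0,0],0],
    [0,[0,0,0.02],0],
    [0,[0,0,0.05],0],
    [0,[0,0,0.07],0],
    [0,[0,0,0.07],0]
  ]
}}

```text
time: 16.8
tool_pos: [454.1, -24.5, 94.3]
tcp_rot: [179.9, 0.7, 179.9]
ft_force: [0.6, 0.4, -0.4]
finger_gap: 41.2
```

Request:
{"method": "apply_moves", "body": {
  "series": [
    [0,[0.045,0.005,0.005],0],
    [0,[0.095,0.01,0.005],0],
    [0,[0.145,0.016,0.005],0],
    [0,[0.185,0.02,0.005],0],
    [0,[0.203,0.022,0.005],0]
  ]
}}

```text
time: 17.42
tool_pos: [658.0, -2.2, 97.0]
tcp_rot: [179.9, 0.6, 179.9]
ft_force: [-0.2, -0.2, -1.0]
finger_gap: 41.1
```

Request:
{"method": "apply_moves", "body": {
  "series": [
    [0,[0,0,-0.02],0],
    [0,[0,0,-0.04],0],
    [0,[0,0,-0.055],0],
    [0,[0,0,-0.065],0],
    [0,[0,0,-0.067],0]
  ]
}}

```text
time: 18.05
tool_pos: [657.2, -2.2, 29.1]
tcp_rot: [179.9, 0.5, 179.9]
ft_force: [-0.8, 0.5, -0.1]
finger_gap: 41.6
```

Request:
{"method": "apply_moves", "body": {
  "series": [
    [0,[0,0,-0.002],0],
    [0,[0,0,-0.004],0],
    [0,[0,0,-0.005],0],
    [0,[0,0,-0.006],0],
    [0,[0,0,-0.006],0]
  ]
}}

```text
time: 18.68
tool_pos: [657.6, -2.2, 23.7]
tcp_rot: [179.9, 0.5, 179.9]
ft_force: [-1.8, -0.0, 3.4]
finger_gap: 41.1
```

Contact. Releasing and backing off.

Request:
{"method": "apply_moves", "body": {
  "series": [
    [0.6,[0,0,0],0],
    [0.75,[0,0,0],0],
    [0.85,[0,0,0],0],
    [0.85,[0,0,0.005],0],
    [0.85,[0,0,0.02],0]
  ]
}}

```text
time: 19.3
tool_pos: [656.7, -2.1, 43.3]
tcp_rot: [179.9, 0.4, 179.9]
ft_force: [0.4, 0.0, 0.6]
finger_gap: 72.6
```

Request:
{"method": "apply_moves", "body": {
  "series": [
    [1,[0,0,0.04],0],
    [1,[0,0,0.08],0],
    [1,[-0.03,-0.01,0.1],0],
    [1,[-0.08,-0.03,0.1],0],
    [1,[-0.13,-0.06,0.1],0]
  ]
}}

```text
time: 19.92
tool_pos: [526.2, -62.3, 145.2]
tcp_rot: [179.9, 0.6, -180.0]
ft_force: [-0.3, -0.5, 0.2]
finger_gap: 85.0
```

```bash
python3 - <<'E'
from h import *
q=sense();print(q['tool_pos'],q['tcp_rot'],q['finger_gap'])
S=[optics.snapshot('scene'),optics.snapshot('side')]
fit(S,'toadstool',[602,4],5); fit(S,'stump',[656,-3],5);fit(S,'orange_paint',[415,-130],4)
im=cv2.resize(S[1]['color'][100:240,220:440],None,fx=3.6,fy=3.6);cv2.imwrite('pics/s6.png',im)
E
```

```text
[526.18067511 -62.3457034  145.15978062] [ 179.89291025    0.57769803 -179.9969215 ] 85.03696882411457
toadstool [[600.8, 4.4], [601.6, 4.2], [599.8, 4.7]] p,area,pred [(0.56, 347, 360), (0.8, 173, 260)]
stump [[656.7, -0.3], [656.9, -1.5], [657.4, 3.4]] p,area,pred [(0.65, 359, 396), (0.76, 263, 276)]
orange_paint [[549.4, -25.7], [657.9, -1.9], [414.3, -130.4]] p,area,pred [(0.23, 380, 300), (0.68, 281, 271)]
```

View pics/s6.png

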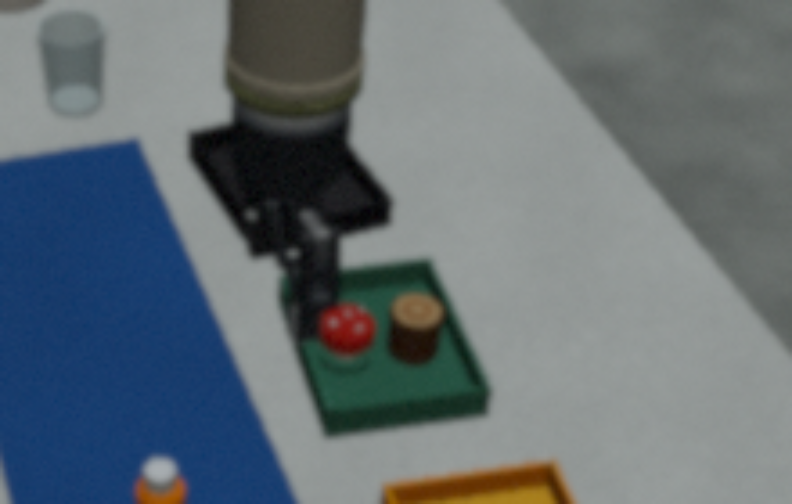

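Both props stand upright in the green tray. The odd scene fix for orange was the stump misdetected; the side view still gives (414,−130). Next is orange paint.

Request:
{"method": "apply_moves", "body": {
  "series": [
    [1,[-0.045,-0.027,0],0],
    [1,[-0.09,-0.055,0],0],
    [1,[-0.1125,-0.068,-0.01],0],
    [1,[-0.1125,-0.068,-0.03],0],
    [1,[-0.1125,-0.068,-0.03],0]
  ]
}}

```text
time: 20.95
tool_pos: [415.2, -129.4, 113.4]
tcp_rot: [179.8, 0.4, 180.0]
ft_force: [0.2, 0.1, -0.1]
finger_gap: 85.7
```

```bash
python3 - <<'E'
from h import *
s=optics.snapshot('wrist')
im=s['color'].copy(); print(sense()['tool_pos'],sense()['tcp_rot'])
for P in [cyl('orange_paint',414.5,-130.5,4)]:
    for p in P: cv2.polylines(im,[cv2.convexHull(proj(s,p).round().astype(np.int32))],True,(255,255,255),1)
cv2.imwrite('pics/w2.png',im)
E
```

```text
[ 415.90065247 -129.54862516  114.34870559] [179.83590987   0.47487268 179.99630659]
```

View pics/w2.png

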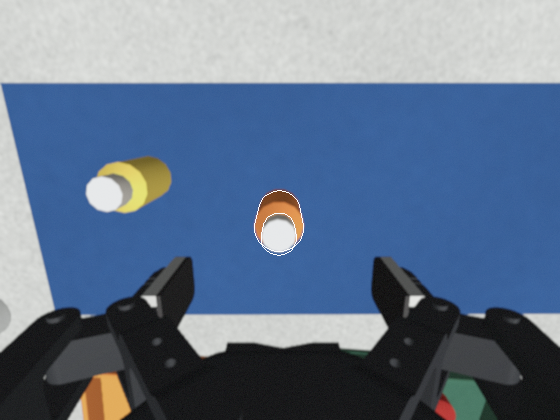

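Wrist view: the bottle (279,225) matches its outline and sits between the jaws. Down to z≈23.

Request:
{"method": "apply_moves", "body": {
  "series": [
    [1,[-0.0015,-0.001,-0.03],0],
    [1,[-0.0015,-0.001,-0.06],0],
    [1,[-0.0015,-0.001,-0.09],0],
    [1,[-0.0015,-0.001,-0.0915],0],
    [0.7,[-0.0015,-0.001,-0.0915],0]
  ]
}}

```text
time: 21.62
tool_pos: [415.6, -130.7, 24.2]
tcp_rot: [179.9, 0.5, -180.0]
ft_force: [0.0, 0.1, 0.8]
finger_gap: 69.7
```

Request:
{"method": "apply_moves", "body": {
  "series": [
    [0.4,[-0.001,0,0],0],
    [0.2,[-0.001,0,0],0],
    [0,[-0.001,0,0],0],
    [0,[-0.001,0,0],0],
    [0,[-0.001,0,0],0]
  ]
}}

```text
time: 22.25
tool_pos: [415.7, -131.2, 25.7]
tcp_rot: [179.9, 0.7, -180.0]
ft_force: [-0.9, 1.1, 6.6]
finger_gap: 33.5
```

Request:
{"method": "apply_moves", "body": {
  "series": [
    [0,[0,0,0],0],
    [0,[0,0,0.02],0],
    [0,[0,0,0.05],0],
    [0,[0,0,0.07],0],
    [0,[0,0,0.07],0]
  ]
}}

```text
time: 22.88
tool_pos: [417.1, -131.9, 97.5]
tcp_rot: [-180.0, 0.9, -180.0]
ft_force: [-0.4, 0.2, 0.1]
finger_gap: 33.4
```

Request:
{"method": "apply_moves", "body": {
  "series": [
    [0,[0.04,-0.022,0],0],
    [0,[0.085,-0.047,0],0],
    [0,[0.13,-0.072,0],0],
    [0,[0.17,-0.093,0],0],
    [0,[0.1855,-0.102,0],0]
  ]
}}

```text
time: 23.5
tool_pos: [603.6, -234.7, 95.3]
tcp_rot: [180.0, 0.8, -180.0]
ft_force: [-0.6, -0.2, -0.0]
finger_gap: 33.0
```

Request:
{"method": "apply_moves", "body": {
  "series": [
    [0,[0,0,-0.02],0],
    [0,[0,0,-0.04],0],
    [0,[0,0,-0.055],0],
    [0,[0,0,-0.06],0],
    [0,[0,0,-0.063],0]
  ]
}}

```text
time: 24.12
tool_pos: [603.5, -234.6, 32.3]
tcp_rot: [180.0, 0.8, -180.0]
ft_force: [-0.2, 0.1, -0.6]
finger_gap: 33.5
```

Request:
{"method": "apply_moves", "body": {
  "series": [
    [0,[0,0,-0.002],0],
    [0,[0,0,-0.004],0],
    [0,[0,0,-0.005],0],
    [0,[0,0,-0.006],0],
    [0,[0,0,-0.006],0]
  ]
}}

```text
time: 24.75
tool_pos: [603.8, -234.6, 26.8]
tcp_rot: [180.0, 0.8, -180.0]
ft_force: [-2.4, 0.8, 4.4]
finger_gap: 33.3
```

Request:
{"method": "apply_moves", "body": {
  "series": [
    [0.5,[0,0,0],0],
    [0.6,[0,0,0],0],
    [0.75,[0,0,0],0],
    [0.75,[0,0,0.005],0],
    [0.75,[0,0,0.02],0]
  ]
}}

```text
time: 25.38
tool_pos: [603.0, -234.3, 46.5]
tcp_rot: [179.9, 0.7, -180.0]
ft_force: [-0.5, -0.6, -0.0]
finger_gap: 64.6
```

Request:
{"method": "apply_moves", "body": {
  "series": [
    [1,[0,0,0.04],0],
    [1,[0,0,0.08],0],
    [1,[-0.03,0,0.1],0],
    [1,[-0.08,0,0.1],0],
    [1,[-0.13,0,0.1],0]
  ]
}}

```text
time: 26.0
tool_pos: [472.4, -234.6, 148.4]
tcp_rot: [-180.0, 0.9, -180.0]
ft_force: [-0.0, -0.7, 1.5]
finger_gap: 85.5
```

```bash
python3 - <<'E'
from h import *
q=sense();print(q['tool_pos'],q['tcp_rot'],q['finger_gap'])
S=[optics.snapshot('scene'),optics.snapshot('side')]
fit(S,'orange_paint',[602,-234],5);fit(S,'yellow_paint',[387,-235],4)
im=cv2.resize(S[1]['color'][190:330,220:440],None,fx=3.6,fy=3.6);cv2.imwrite('pics/s7.png',im)
E
```

```text
[ 472.4051996  -234.61007099  148.36776969] [-179.96111202    0.86540429 -179.95628593] 85.45295568482112
orange_paint [[602.2, -233.4], [602.6, -233.4], [601.8, -233.5]] p,area,pred [(0.74, 337, 333), (0.72, 313, 333)]
yellow_paint [[388.0, -235.0], [388.4, -236.0], [387.8, -234.0]] p,area,pred [(0.63, 258, 297), (0.55, 346, 349)]
```

View pics/s7.png

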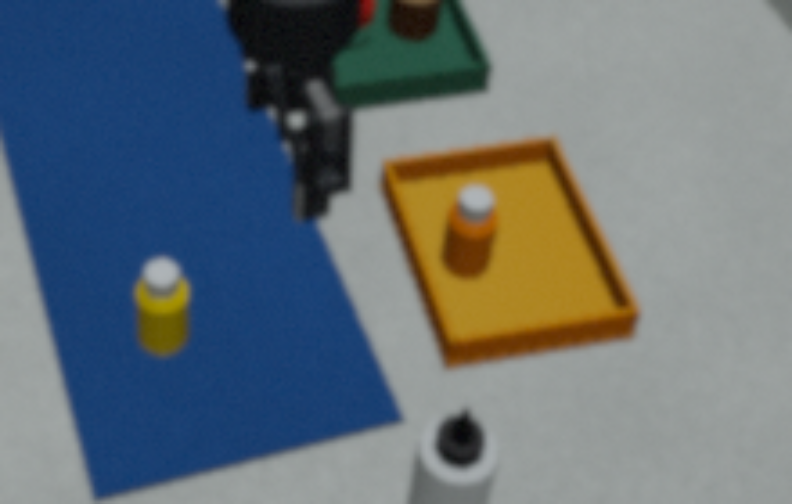

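Orange paint is upright in its tray (crop 470,235). Yellow is unmoved (crop 163,310).

Request:
{"method": "apply_moves", "body": {
  "series": [
    [1,[-0.045,0,0],0],
    [1,[-0.085,-0.0005,0],0],
    [1,[-0.085,-0.0005,-0.01],0],
    [1,[-0.085,-0.0005,-0.03],0],
    [1,[-0.085,-0.0005,-0.035],0]
  ]
}}

```text
time: 26.92
tool_pos: [390.0, -235.1, 112.2]
tcp_rot: [180.0, 0.8, -180.0]
ft_force: [0.2, 0.1, -0.4]
finger_gap: 85.5
```

Request:
{"method": "apply_moves", "body": {
  "series": [
    [1,[0,0,-0.03],0],
    [1,[0,0,-0.06],0],
    [1,[0,0,-0.09],0],
    [1,[0,0,-0.09],0],
    [0.7,[0,0,-0.09],0]
  ]
}}

```text
time: 27.55
tool_pos: [391.1, -235.6, 23.5]
tcp_rot: [-180.0, 0.9, -179.9]
ft_force: [-0.4, 0.1, 0.3]
finger_gap: 69.9
```

X is about 3.5 mm long, so I'm correcting it before closing.

Request:
{"method": "apply_moves", "body": {
  "series": [
    [0.7,[-0.004,0,0],0],
    [0.4,[-0.004,0,0],0],
    [0.2,[-0.004,0,0],0],
    [0,[-0.004,0,0],0],
    [0,[-0.004,0,0],0]
  ]
}}

```text
time: 28.18
tool_pos: [387.7, -236.1, 24.5]
tcp_rot: [-179.9, 1.0, -179.9]
ft_force: [-2.0, 0.6, 6.0]
finger_gap: 33.4
```

Request:
{"method": "apply_moves", "body": {
  "series": [
    [0,[0,0,0],0],
    [0,[0,0,0.02],0],
    [0,[0,0,0.05],0],
    [0,[0,0,0.07],0],
    [0,[0,0,0.07],0]
  ]
}}

```text
time: 28.8
tool_pos: [388.8, -237.0, 96.2]
tcp_rot: [-179.8, 1.1, -179.9]
ft_force: [-0.1, 0.5, -0.9]
finger_gap: 33.4
```

Request:
{"method": "apply_moves", "body": {
  "series": [
    [0,[0.03,0,0.02],0],
    [0,[0.08,0,0.035],0],
    [0,[0.13,0,0.035],0],
    [0,[0.18,0,0.035],0],
    [0,[0.21,0,0.035],0]
  ]
}}

```text
time: 29.42
tool_pos: [600.1, -236.4, 129.0]
tcp_rot: [-179.9, 1.0, -179.9]
ft_force: [-0.1, -1.0, -0.8]
finger_gap: 33.4
```

Request:
{"method": "apply_moves", "body": {
  "series": [
    [0,[0.03,0,0],0],
    [0,[0.056,-0.001,0],0],
    [0,[0.056,-0.001,-0.01],0],
    [0,[0.056,-0.001,-0.03],0],
    [0,[0.056,-0.001,-0.045],0]
  ]
}}

```text
time: 30.05
tool_pos: [654.1, -236.9, 80.8]
tcp_rot: [-179.9, 0.8, -179.9]
ft_force: [-0.6, 0.6, -0.5]
finger_gap: 33.2
```

Request:
{"method": "apply_moves", "body": {
  "series": [
    [0,[0,0,-0.02],0],
    [0,[0,0,-0.035],0],
    [0,[0,0,-0.045],0],
    [0,[0,0,-0.05],0],
    [0,[0,0,-0.05],0]
  ]
}}

```text
time: 30.68
tool_pos: [654.2, -237.0, 30.9]
tcp_rot: [-179.9, 0.9, -179.9]
ft_force: [-0.1, -0.5, 0.0]
finger_gap: 33.3
```

Request:
{"method": "apply_moves", "body": {
  "series": [
    [0,[0,0,-0.002],0],
    [0,[0,0,-0.004],0],
    [0,[0,0,-0.005],0],
    [0,[0,0,-0.006],0],
    [0,[0,0,-0.006],0]
  ]
}}

```text
time: 31.3
tool_pos: [654.5, -237.0, 25.6]
tcp_rot: [-179.9, 0.9, -179.9]
ft_force: [-2.2, 1.1, 5.5]
finger_gap: 33.1
```

Request:
{"method": "apply_moves", "body": {
  "series": [
    [0.5,[0,0,0],0],
    [0.6,[0,0,0],0],
    [0.75,[0,0,0],0],
    [0.75,[0,0,0.005],0],
    [0.75,[0,0,0.02],0]
  ]
}}

```text
time: 31.92
tool_pos: [653.7, -236.7, 45.2]
tcp_rot: [-180.0, 0.8, -179.9]
ft_force: [0.6, 0.3, 0.0]
finger_gap: 64.1
```

Request:
{"method": "apply_moves", "body": {
  "series": [
    [0.75,[0,0,0.04],0],
    [1,[0,0,0.08],0],
    [1,[0,0,0.13],0],
    [1,[-0.05,0.03,0.17],0],
    [1,[-0.1,0.06,0.2],0]
  ]
}}

```text
time: 32.55
tool_pos: [561.9, -181.7, 243.0]
tcp_rot: [-179.9, 0.9, -179.9]
ft_force: [0.6, -0.2, 1.3]
finger_gap: 85.5
```

Request:
{"method": "apply_moves", "body": {
  "series": [
    [1,[-0.05,0.03,0.03],0],
    [1,[-0.1,0.06,0.03],0],
    [1,[-0.14,0.08,0.03],0],
    [1,[-0.14,0.08,0.03],0],
    [1,[-0.14,0.08,0.03],0]
  ]
}}

```text
time: 33.17
tool_pos: [422.5, -102.0, 274.3]
tcp_rot: [-179.8, 1.1, -179.9]
ft_force: [-0.2, -0.2, 0.2]
finger_gap: 85.1
```

```bash
python3 - <<'E'
from h import *
q=sense();print(q['tool_pos'],q['tcp_rot'],q['finger_gap'])
S=[optics.snapshot('scene'),optics.snapshot('side')]
for n,g,z in [('lens',[628,230],5),('orange_paint',[602,-234],5),('yellow_paint',[655,-237],5),('toadstool',[601,4],5),('stump',[656,-1],5),('glue',[515,-406],0),('tumbler',[474,418],0)]: fit(S,n,g,z)
cv2.imwrite('pics/f1.png',S[0]['color'][80:320,80:500].repeat(1,0));cv2.imwrite('pics/f2.png',cv2.resize(S[1]['color'][120:340,200:440],None,fx=2.7,fy=2.7))
E
```

```text
[ 422.54768257 -101.95738273  274.30780952] [-179.83511043    1.10159077 -179.93494348] 85.12627164080212
lens [[626.7, 230.7], [626.5, 230.5], [627.3, 231.4]] p,area,pred [(0.77, 803, 787), (0.8, 373, 410)]
orange_paint [[641.3, -67.4], [640.7, 0.2], [603.2, -233.0]] p,area,pred [(0.63, 3302, 312), (0.83, 328, 277)]
yellow_paint [[654.1, -236.0], [654.1, -236.7], [654.2, -234.8]] p,area,pred [(0.55, 323, 343), (0.59, 286, 332)]
toadstool [[600.6, 3.9], [600.6, 3.5], [600.9, 5.0]] p,area,pred [(0.75, 354, 360), (0.64, 240, 261)]
stump [[656.4, -1.3], [656.3, -1.9], [657.0, 0.6]] p,area,pred [(0.67, 368, 396), (0.83, 258, 276)]
glue [[515.7, -405.7], [517.7, -404.1], [514.4, -407.1]] p,area,pred [(0.57, 641, 717), (0.86, 773, 822)]
tumbler [[472.6, 418.3], [473.8, 418.3], [470.3, 415.2]] p,area,pred [(0.59, 891, 988), (0.85, 408, 525)]
```

View pics/f1.png

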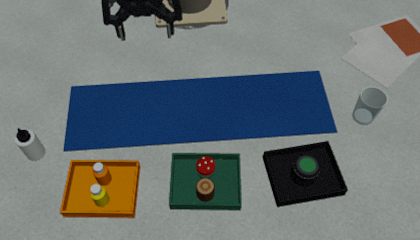

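View pics/f2.png

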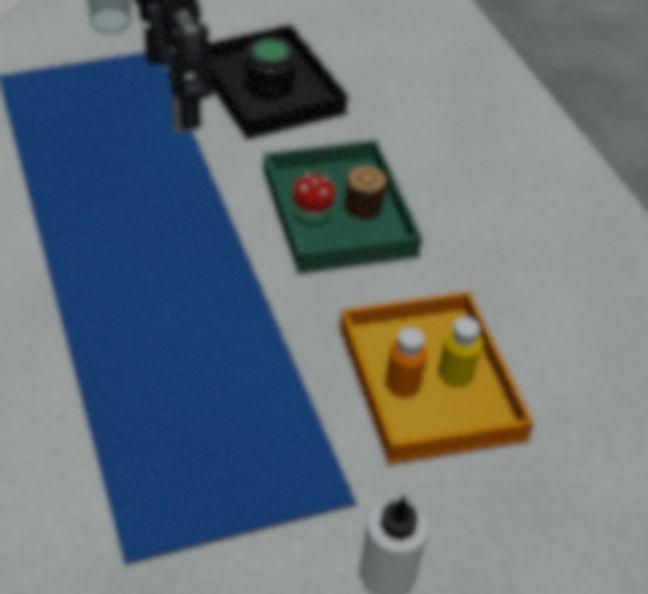

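Both views show all five things upright in the right trays: lens in black, toadstool and stump in green, both bottles in orange. The glue bottle and tumbler are unmoved, and the gripper is clear of everything.

```bash
python3 -c "
from bench import hand_in
print(hand_in())"
```

```text
the job is handed in; nothing more can be done
None
```

I put the lens in the black tray first, then the toadstool and stump in the green tray and both paint bottles in the orange tray. Each was lowered until the wrist force showed contact before I let go. I handed the job in at about 34 s of the 128 s; no verdict was given.

**Final check:** both cameras show all five things standing upright near the middle of their trays. The glue bottle and the glass tumbler are within about 2 mm of where they started, and the open gripper hangs clear at about 270 mm.

**Readings that disagreed:**
- **Orange bottle:** in the last scene picture the detector picked out the wrong thing for it, an area about ten times too big. I dropped that reading and relied on the side camera (603, −233 mm), the earlier two-camera fix (602, −233 mm) and the pictures.
- **Other false detections:** early on, the detector gave wrong matches for the yellow bottle and the black tray. Later it once took the stump for the orange bottle. I caught these by comparing the two cameras.

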